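# Lock the key box: click the knurled dial on by one, then slide the catch across

### The arm

A 6-joint arm with a two-finger parallel gripper is mounted at the origin on the work surface. World frame = base frame: x ahead of the robot, y to its left, z up, the work surface at z = 0. Lengths are in m, angles in degrees, forces in N, time in s.
With the tool pointing down it reaches from about 0.35 to 0.875 m from the base axis. Payload 4.2 kg.
Tool frame: the origin (TCP) lies midway between the tips of the shut fingers; the grasp point (between the pads) lies 19 mm behind it; z points along the fingers, y is the line along which they close (so a half turn about z gives the same grasp; the last joint's range is limited). The gripper opens to 87 mm and grips with 3 to 60 N. Pads are 19 mm wide; open, the fingers measure 117 mm over their backs; the gripper's body (75 mm by 190 mm) begins 51 mm behind the grasp point.
Start: joints at [-57.032, 22.042, 0.453, 0, -68.411, -14.817], TCP at [0.195, -0.594, 0.201] pointing down, gripper open.
Joint ranges: [-179.83, 179.83], [-69.29, 118.12], [-61.27, 80.66], [-181.25, 117.63], [-171.15, -9.14], [-177.46, 177.46]. Speed limits (degrees/s): [159.86, 159.86, 180, 180, 180, 180].

### API

Orientations are given as a 3x3 rotation matrix whose columns are the frame's x, y, z axes.
In Python, from station import sense, capture, camera_params, finish_job gives the robot as it stands.
- The arm moves only by the tool drive_tool, never from a script. Its argument "rows" is a list of rows, each an object of numbers: "tx", "ty", "tz": the shift along the tool's x, y, z in cm; "ax", "ay", "az": the turn, a rotation vector about the tool's x, y, z in rad; "claw": the finger opening in cm, from 0 to 8.7. In form: [{"tx": .., "ty": .., "tz": .., "ax": .., "ay": .., "az": .., "claw": ..}, ...]. A call has 1 to 10 rows; each row shifts and turns the commanded pose from where the row before left it, along the tool's axes as they then stand; what a row does not reach is not made up. A row lasts 1/12 s, in which the tool goes at most 41.7 mm and 7.16 degrees, less where a joint would pass 70% of its speed; a pose out of reach is approached as far as the arm can. A call with a gripper value outside its range is refused whole. The fingers move at their own pace and stop on an object; the grip force is fixed at half the most. Time passes only in rows, so rows that do not move let the fingers close. It gives the time, the measured TCP pose, the force, the opening and the grip force at its end, in the units of the state.
- sense(): the state, without advancing time (a new reading comes with each control period).
- capture(name): name is "side" or "top" or "wrist"; returns (picture, depth): 480x640x3 uint8, red, green, blue; 480x640 float32, m along the optical axis (not along the pixel's ray), 0 where there is no reading.
- camera_params(name): a dict with "intrinsics" (3x3 intrinsics, pixels), "R" (3x3) and "t" (3): a world point X has camera coordinates R X + t; the wrist camera has in their place "tool_from_camera" (4x4, takes a point from camera to tool coordinates, whose origin is the TCP and whose axes are the flange's). Camera axes: x right, y down, z forward; pixel columns grow to the right and rows downward; lengths in m; the calibration is good to about 2 mm. A picture is of the moment at which its call begins: read the wrist's pose just before it. camera_params takes no time and is no camera call.
- finish_job(): hands the job in; it is judged then, once.
The state is a dict: "time_s": time; "joints": joint angles; "joint_velocities": joint speeds; "effort": joint torques, N m; "tcp_pos": TCP position; "ee_rot": TCP orientation; "wrist_force": force on the tool from outside, world axes, zero at the start; "moment": the same for the moment, N m; "gripper_width": opening from 0.0 (shut) to 1.0 (fully open); "gripper_force": force on a finger pad.
Only numpy, scipy, OpenCV 4.12 (cv2) and the standard library are available. Lean on these libraries where they do the work, as an engineer would, in place of code of your own. Each camera call takes 0.05 s, during which the arm holds its last target. There are 200 camera calls.

### The job

Lock the black key box that lies in the tray: with a fingertip against the fluted metal dial on its lid, turn the dial clockwise (seen from above) by exactly one click, so that it sits in the next detent, let go of it, and only then push the small sliding catch on the same lid all the way along its slot, away from the robot, to the end stop. Do it all by touch: do not straddle or pinch the dial or the catch between the fingers, do not pick anything up, do not turn the dial the wrong way or on past that one click, and leave the other things where they are.

Things in the scene. Friction and masses are not known exactly. Their poses are not given: they have to be found in the camera images.
- tray: wooden tray, 380 x 540 x 30 mm, 8 mm walls and floor thickness about 8 mm, fixed to the bench; origin at the centre of its underside, its x along the short side (away from the robot), y along the long side, z up
- keybox: black plastic key box lying on its back, screwed to the tray floor (it cannot move): 130 mm along its x, 200 mm along its y, 55 mm high, its flat lid on top. Origin at the centre of its underside; x points roughly away from the robot, z up. The dial stands on the lid at y = -45 mm, the catch at y = +62 mm
- dial_top (a point): centre of the top face of the dial, on its axis, 82 mm above the key box's underside; axes as the key box's (they do not turn with the dial). The dial is an aluminium disc 68 mm in diameter and 24 mm high with 30 upright flutes round its rim and a plain flat top with a painted pointer line; its underside is 3 mm above the lid. The pips on the lid beside it mark its four detents
- dial (a joint): angle of the dial in rad, growing clockwise seen from above. Spring detents lie at -0.6, 0, 0.6 and 1.2; it starts in the one at 0, the next one clockwise is at 0.6. It springs into the nearest detent when let go (divides at -0.3, 0.3, 0.9). To leave a detent takes about 0.05 Nm (about 1.5 N along the rim, so press on the rim with 5 to 10 N); stops at -0.7 and 1.3
- catch_top (a point): centre of the top face of the sliding catch, moving with it: a steel grip 14 mm along the key box's x, 26 mm along its y, standing 20 mm above the lid (this point is 20 mm above the lid); axes as the key box's
- catch (a joint): travel of the catch in m along the key box's x (away from the robot): 0 at its near stop, 0.040 at its far stop; it starts within 8 mm of the near stop, stays where it is left and needs about 1.5 N to slide
- carabiner: steel carabiner loop, 76 x 46 x 8 mm, lying flat in the tray; origin at the centre of its underside; not part of the job
- bike_light: red plastic bike light, a block 36 x 50 x 33 mm in the tray; origin at the centre of its underside; not part of the job
- votive: small clear glass votive jar, 52 mm across, 55 mm high, upright in the tray; origin at the centre of its underside; not part of the job
- wax_tin: flat round metal tin, 73 mm across, 22 mm high, in the tray; origin at the centre of its underside; not part of the job
- dish: grey ceramic dish, 130 mm across, 35 mm high, on the bench left of the tray; origin at the centre of its underside; not part of the job
- boot_brush: wooden boot brush, 150 x 50 x 40 mm, on the bench right of the tray; origin at the centre of its underside; not part of the job
- torch: black torch standing on its end, 44 mm across, 116 mm high, on the bench right of the tray; origin at the centre of its underside; not part of the job

How it is judged (in metres and radians):
On the way, in this order (a step that is already met when the one before it is completed fails the run):
1. the dial sits in the next clockwise detent (0.6 rad, within 0.1) while the catch has not yet been pushed (below 15 mm) (value of joint dial between 0.5 and 0.7 rad and value of joint catch below 0.015 m and contact force between the fingers and keybox below 0.3 N), for 0.3 s.
2. the catch is at its far stop (37 mm or more) (value of joint catch above 0.037 m and value of joint dial between 0.5 and 0.7 rad), for 0.2 s.
At the end, for the whole second after the job is handed in: the dial rests in the detent one click clockwise of its start (0.6 rad, within 0.1), the catch is within 3 mm of its far stop, and every other thing is within 25 mm of where it was (all of step 2 and velocity of joint dial between -0.05 and 0.05 rad/s and distance of each of carabiner, bike_light, votive, wax_tin, dish, boot_brush, torch from where it was at the start of the episode below 0.025 m); the robot touches nothing.
It fails at once if the dial is turned on past its next detent (beyond 0.92 rad) (value of joint dial above 0.92 rad).
It fails at once if the dial is turned the wrong way, into the detent behind (below -0.32 rad) (value of joint dial below -0.32 rad).
It fails at once if the dial is straddled or pinched between the fingers (horizontal distance between the grasp point and dial_top below 0.018 m and z of the grasp point in the frame of dial_top below 0.009 m).
It fails at once if the catch is straddled or pinched between the fingers (horizontal distance between the grasp point and catch_top below 0.009 m and z of the grasp point in the frame of catch_top below 0.009 m).
It fails at once if another thing is moved more than 25 mm, lifted or knocked over (distance of any of carabiner, bike_light, votive, wax_tin, dish, boot_brush, torch from where it was at the start of the episode above 0.025 m or angle between any of carabiner, bike_light, votive, wax_tin, dish, boot_brush, torch's own z axis and vertical above 0.5 rad).
It also fails if it takes over 48 s, if anything falls off the work surface, if the arm or the gripper's body presses on something with over 40 N, if the wrist force passes 120 N, or if a joint passes its speed limit or range.

## Working session

There is one attempt and no reset: what is moved stays moved. The work goes in short steps, Python scripts to look and compute and a tool call to move; the robot and the scene stay as the last step left them, time stands still between calls to the robot, and variables do not carry over. Pictures are saved under pics/ and viewed, at most 10 in all, crops included, and the job is handed in when it is done.

Besides the shell and the picture viewer there is one more tool, called after "Request:" by a JSON object that holds its "method" and its "body". drive_tool: Moves the arm, as the interface text tells. Its arguments: {"type":"object","properties":{"rows":{"type":"array"}},"required":["rows"]}

```bash
mkdir -p pics; python3 - <<'E'
from station import *
import cv2,numpy as np
np.set_printoptions(precision=4,suppress=True)
s=sense();print(s['time_s'],s['tcp_pos'],s['ee_rot'],s['wrist_force'],s['gripper_width'])
for n in ['top','side']:
    p,d=capture(n);cv2.imwrite(f'pics/{n}0.png',p[:,:,::-1]);np.save(f'pics/{n}0.npy',d)
    c=camera_params(n);print(n,c)
print(camera_params('wrist'))
E
```

```text
0.0 [ 0.1945 -0.5933  0.2   ] [[-0.9503 -0.3113 -0.0008]
 [-0.3113  0.9503  0.0021]
 [ 0.0001  0.0022 -1.    ]] [-0.1081  0.1412 -0.1285] 0.9979772616942986
top {'intrinsics': array([[433.5461,   0.    , 322.011 ],
       [  0.    , 433.5461, 237.3861],
       [  0.    ,   0.    ,   1.    ]]), 'R': array([[ 0.005 , -1.    , -0.0047],
       [-0.9983, -0.0047, -0.0582],
       [ 0.0582,  0.005 , -0.9983]]), 't': array([0.0177, 0.5484, 1.0468])}
side {'intrinsics': array([[566.8236,   0.    , 308.6132],
       [  0.    , 566.8236, 253.3328],
       [  0.    ,   0.    ,   1.    ]]), 'R': array([[ 0.9513, -0.3081,  0.0015],
       [-0.1543, -0.4807, -0.8632],
       [ 0.2667,  0.821 , -0.5049]]), 't': array([-0.5105,  0.1916,  1.3839])}
{'intrinsics': array([[361.2942,   0.    , 320.5186],
       [  0.    , 361.2942, 235.8691],
       [  0.    ,   0.    ,   1.    ]]), 'tool_from_camera': array([[ 0.    , -0.9608, -0.2771,  0.0768],
       [ 1.    , -0.0002,  0.0006, -0.0001],
       [-0.0006, -0.2771,  0.9608, -0.1846],
       [ 0.    ,  0.    ,  0.    ,  1.    ]])}
```

View pics/top0.png

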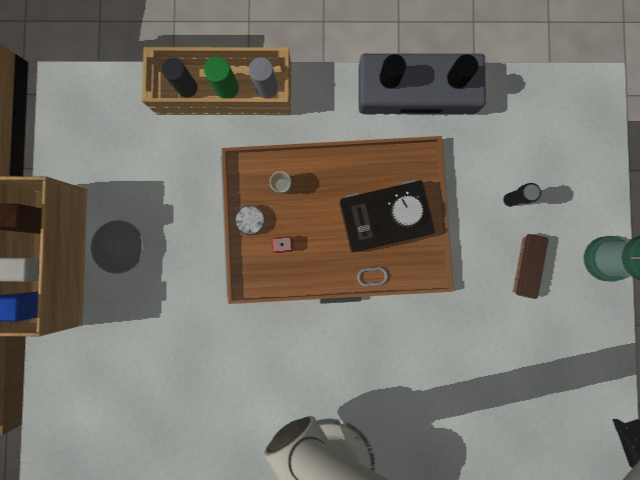

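The top view shows the key box with its dial at about (407,210) and catch at about (364,229). The tin, votive, light and carabiner are clear of the box. Next I'll measure the positions.

```bash
cat > h.py <<'E'
import cv2,numpy as np
from station import *
np.set_printoptions(precision=4,suppress=True)
def ray(n,uv,z,s=None):
    c=camera_params(n);K=c['intrinsics']
    d=np.linalg.inv(K)@np.array([uv[0],uv[1],1.])
    if n=='wrist':
        T=c['tool_from_camera'];R=np.array(s['ee_rot']);o=np.array(s['tcp_pos'])+R@T[:3,3];d=R@T[:3,:3]@d
    else:
        o=-c['R'].T@c['t'];d=c['R'].T@d
    return o+d*(z-o[2])/d[2]
E
python3 - <<'E'
from h import *
p=cv2.imread('pics/top0.png');h=cv2.cvtColor(p,cv2.COLOR_BGR2HSV)
roi=np.zeros(p.shape[:2],np.uint8);roi[165:265,325:447]=1
m=((h[...,2]<50)&(roi>0)).astype(np.uint8)
m=cv2.morphologyEx(m,cv2.MORPH_OPEN,np.ones((3,3)))
w=((h[...,1]<60)&(h[...,2]>130)&(roi>0)).astype(np.uint8)
for nm,mm,z in(('dial',w,.09),('box',m,.063)):
    cs=cv2.findContours(mm,cv2.RETR_EXTERNAL,cv2.CHAIN_APPROX_NONE)[0]
    for c in cs:
        if cv2.contourArea(c)<20: continue
        (cx,cy),r=cv2.minEnclosingCircle(c);rc=cv2.minAreaRect(c)
        print(nm,cv2.contourArea(c),(cx,cy),r,ray('top',(cx,cy),z),rc)
        if cv2.contourArea(c)>2000: print([ray('top',q,z) for q in cv2.boxPoints(rc)])
cr=p[165:265,325:447];cv2.imwrite('pics/c0.png',cv2.resize(cr,None,fx=6,fy=6,interpolation=2))
E
```

```text
dial 589.0 (407.35845947265625, 210.096923828125) 14.669464111328125 [ 0.6074 -0.1749  0.09  ] ((407.5, 210.00003051757812), (28.144268035888672, 28.776723861694336), 18.43494987487793)
box 4549.5 (387.1827697753906, 216.39402770996094) 49.3498649597168 [ 0.5957 -0.1327  0.063 ] ((386.8378601074219, 216.00283813476562), (55.15604019165039, 85.53150177001953), 76.90811157226562)
[array([ 0.6367, -0.0193,  0.063 ]), array([ 0.6836, -0.2156,  0.063 ]), array([ 0.5567, -0.2438,  0.063 ]), array([ 0.5104, -0.0488,  0.063 ])]
```

View pics/c0.png

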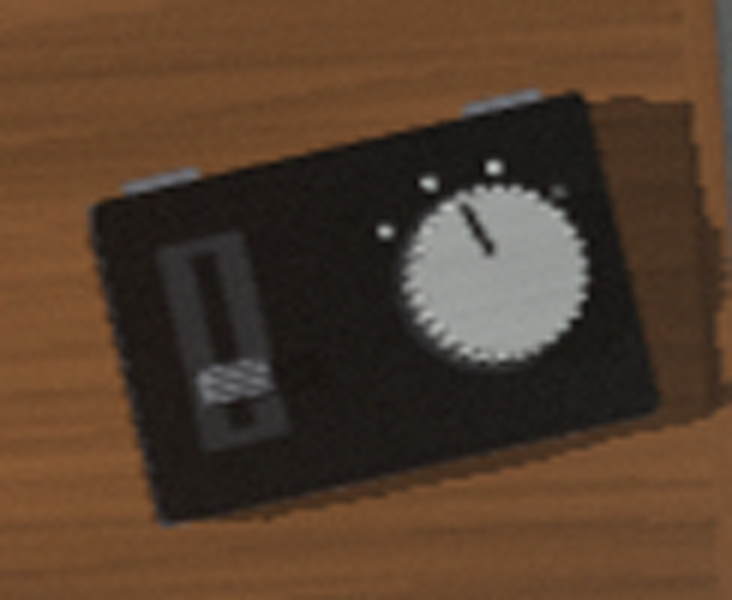

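Request:
{"method": "drive_tool", "body": {"rows": [{"az":0.086,"claw":0},{"tx":-2.9,"ty":2.0,"claw":0},{"tx":-2.9,"ty":2.0,"claw":0},{"tx":-2.9,"ty":2.0,"claw":0},{"tx":-2.9,"ty":2.0,"claw":0},{"tx":-2.9,"ty":2.0,"claw":0},{"tx":-2.9,"ty":2.0,"claw":0},{"tx":-2.9,"ty":2.0,"claw":0},{"tx":-2.9,"ty":2.0,"claw":0},{"tx":-2.9,"ty":2.0,"claw":0}]}}

```text
invalid input at $.rows[0]: expected keys tx, ty, tz, ax, ay, az, claw
```

Request:
{"method": "drive_tool", "body": {"rows": [{"tx":-2.9,"ty":2.0,"claw":0},{"tx":-2.9,"ty":2.0,"claw":0},{"tx":-2.9,"ty":2.0,"claw":0},{"tx":-2.9,"ty":2.0,"claw":0},{"tx":-2.9,"ty":2.0,"claw":0},{"tx":-2.9,"ty":2.0,"claw":0},{"claw":0},{"claw":0},{"claw":0}]}}

```text
invalid input at $.rows[0]: expected keys tx, ty, tz, ax, ay, az, claw
```

```bash
python3 - <<'E'
from h import *
s=sense();print(s['time_s'],s['tcp_pos'],s['ee_rot'],s['wrist_force'],s['gripper_width'])
p,d=capture('wrist');cv2.imwrite('pics/w1.png',p[:,:,::-1]);np.save('pics/w1.npy',d)
import pickle;pickle.dump(s,open('pics/w1.pkl','wb'))
E
```

```text
0.1 [ 0.1945 -0.5934  0.2001] [[-0.9503 -0.3114 -0.0007]
 [-0.3114  0.9503  0.0018]
 [ 0.0001  0.0019 -1.    ]] [ 1.4048 -0.3397  0.693 ] 0.9990451842649005
```

View pics/w1.png

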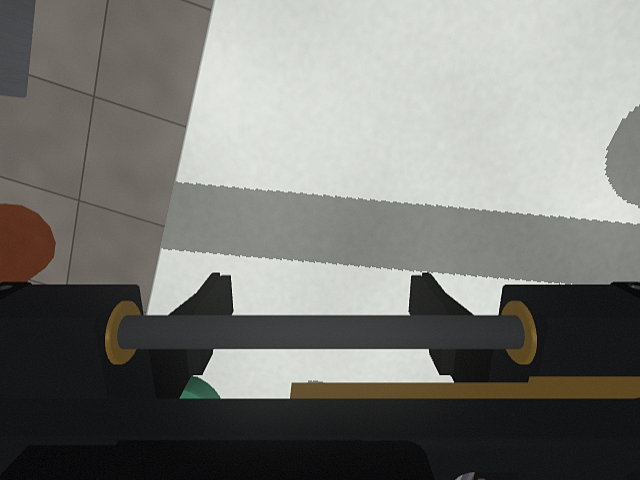

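The wrist image shows only bench, because its view falls on the robot side of the fingers. The move was refused because every row needs all its keys.

Request:
{"method": "drive_tool", "body": {"rows": [{"tx":0,"ty":0,"tz":0,"ax":0,"ay":0,"az":0.086,"claw":0},{"tx":-2.9,"ty":2.0,"tz":0,"ax":0,"ay":0,"az":0,"claw":0},{"tx":-2.9,"ty":2.0,"tz":0,"ax":0,"ay":0,"az":0,"claw":0},{"tx":-2.9,"ty":2.0,"tz":0,"ax":0,"ay":0,"az":0,"claw":0},{"tx":-2.9,"ty":2.0,"tz":0,"ax":0,"ay":0,"az":0,"claw":0},{"tx":-2.9,"ty":2.0,"tz":0,"ax":0,"ay":0,"az":0,"claw":0},{"tx":-2.9,"ty":2.0,"tz":0,"ax":0,"ay":0,"az":0,"claw":0},{"tx":-2.9,"ty":2.0,"tz":0,"ax":0,"ay":0,"az":0,"claw":0},{"tx":-2.9,"ty":2.0,"tz":0,"ax":0,"ay":0,"az":0,"claw":0},{"tx":-2.9,"ty":2.0,"tz":0,"ax":0,"ay":0,"az":0,"claw":0}]}}

```text
time_s: 0.98
tcp_pos: [0.4084, -0.3573, 0.2009]
ee_rot: [[-0.973, -0.229, -0.0], [-0.229, 0.973, 0.0], [0.0, 0.0, -1.0]]
wrist_force: [0.8, -0.2, -0.1]
gripper_width: 0.326
gripper_force: 0.0
```

Request:
{"method": "drive_tool", "body": {"rows": [{"tx":-2.9,"ty":2.0,"tz":0,"ax":0,"ay":0,"az":0,"claw":0},{"tx":-2.9,"ty":2.0,"tz":0,"ax":0,"ay":0,"az":0,"claw":0},{"tx":-2.9,"ty":2.0,"tz":0,"ax":0,"ay":0,"az":0,"claw":0},{"tx":-2.9,"ty":2.0,"tz":0,"ax":0,"ay":0,"az":0,"claw":0},{"tx":-2.9,"ty":2.0,"tz":0,"ax":0,"ay":0,"az":0,"claw":0},{"tx":-2.9,"ty":2.0,"tz":0,"ax":0,"ay":0,"az":0,"claw":0},{"tx":0,"ty":0,"tz":0,"ax":0,"ay":0,"az":0,"claw":0},{"tx":0,"ty":0,"tz":0,"ax":0,"ay":0,"az":0,"claw":0},{"tx":0,"ty":0,"tz":0,"ax":0,"ay":0,"az":0,"claw":0}]}}

```text
time_s: 1.73
tcp_pos: [0.5492, -0.2022, 0.2006]
ee_rot: [[-0.973, -0.229, -0.001], [-0.229, 0.973, 0.0], [0.001, 0.0, -1.0]]
wrist_force: [0.2, -0.2, -0.3]
gripper_width: 0.003
gripper_force: 0.0
```

```bash
cat >> h.py <<'E'
X=np.array([.973,.229]);Y=np.array([-.229,.973]);C=np.array([.597,-.132])
def st():
    s=sense();q=np.array(s['tcp_pos']);d=q[:2]-C;f=np.array(s['wrist_force'])
    print('t',s['time_s'],'box mm',1000*d@X,1000*d@Y,'z',1000*q[2],'F xy',f[:2]@X,f[:2]@Y,f[2],'w',s['gripper_width'])
    return s
E
python3 - <<'E'
from h import *
s=st();print(s['ee_rot'],s['joints'])
q=ray('top',(364.2,228.5),.083)[:2]-C
print('catch',1000*q@X,1000*q@Y)
q=ray('top',(407.36,210.1),.09)[:2]-C
print('dial',1000*q@X,1000*q@Y)
p,d=capture('top')
cv2.imwrite('pics/t1.png',cv2.resize(p[140:290,300:460,::-1],None,fx=4,fy=4,interpolation=2))
p,d=capture('side');cv2.imwrite('pics/s1.png',p[:,:,::-1])
E
```

```text
t 1.7333 box mm -62.62635607779691 -57.32134292407867 z 200.58636804250736 F xy 0.12400752052803117 -0.2761116817313159 -0.3319031068648746 w 0.0029105438489545705
[[-0.9734 -0.2291 -0.0012]
 [-0.2291  0.9734  0.0001]
 [ 0.0012  0.0004 -1.    ]] [ -4.3658  18.2298  -5.3292  -0.0032 -66.5122 -72.3859]
catch -18.196299145132993 60.90745107348338
dial 0.3125299115288997 -44.118228099906055
```

View pics/t1.png

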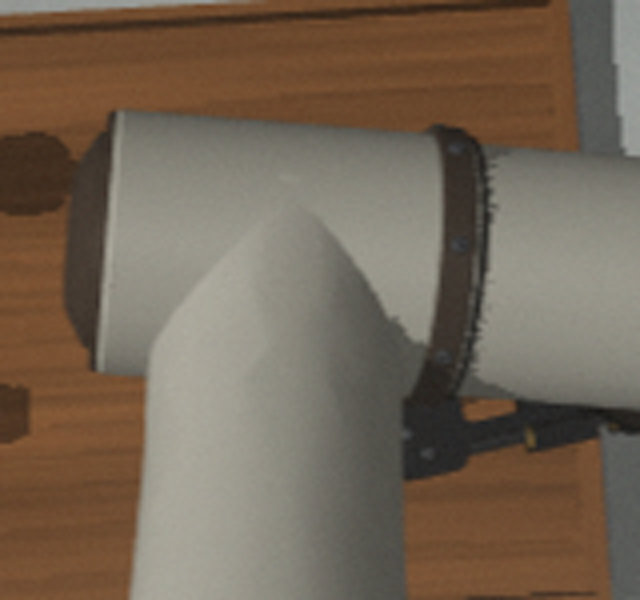

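View pics/s1.png

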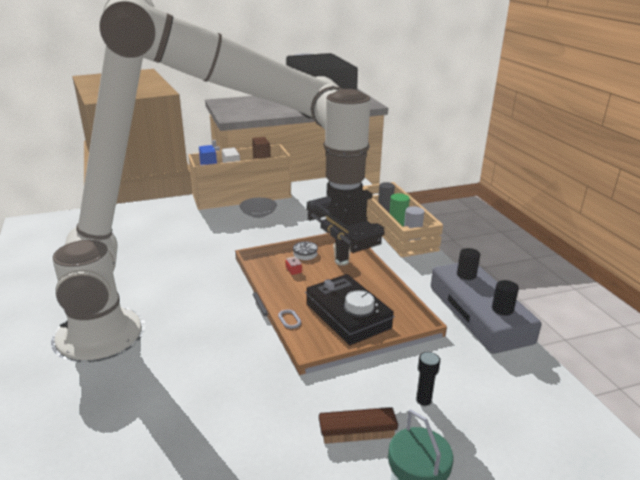

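The top view is blocked by the arm. The side view shows the shut fingers above the near side of the box with the dial visible at about (360,300). I'll descend just short of the rim.

Request:
{"method": "drive_tool", "body": {"rows": [{"tx":0,"ty":0.1,"tz":3.2,"ax":0,"ay":0,"az":0,"claw":0},{"tx":0,"ty":0,"tz":3.2,"ax":0,"ay":0,"az":0,"claw":0},{"tx":0,"ty":0,"tz":3.2,"ax":0,"ay":0,"az":0,"claw":0},{"tx":0,"ty":0,"tz":2.0,"ax":0,"ay":0,"az":0,"claw":0},{"tx":0,"ty":0,"tz":1.0,"ax":0,"ay":0,"az":0,"claw":0},{"tx":-0.5,"ty":0,"tz":0,"ax":0,"ay":0,"az":0,"claw":0},{"tx":-0.5,"ty":0,"tz":0,"ax":0,"ay":0,"az":0,"claw":0},{"tx":-0.4,"ty":0,"tz":0,"ax":0,"ay":0,"az":0,"claw":0},{"tx":0,"ty":0,"tz":0,"ax":0,"ay":0,"az":0,"claw":0},{"tx":0,"ty":0,"tz":0,"ax":0,"ay":0,"az":0,"claw":0}]}}

```text
time_s: 2.67
tcp_pos: [0.5642, -0.1982, 0.0765]
ee_rot: [[-0.973, -0.229, 0.003], [-0.229, 0.973, -0.0], [-0.003, -0.001, -1.0]]
wrist_force: [-0.4, -0.1, -0.3]
gripper_width: 0.003
gripper_force: 0.0
```

```bash
python3 -c "
from h import *
st()"
```

```text
t 2.6667 box mm -47.065490414757626 -56.86690957733808 z 76.48255768981777 F xy -0.37334955494433403 -0.0016337726980789043 -0.32711787507323387 w 0.0026336549350552915
```

Request:
{"method": "drive_tool", "body": {"rows": [{"tx":-0.1,"ty":0,"tz":0.2,"ax":0,"ay":0,"az":0,"claw":0},{"tx":-0.1,"ty":0,"tz":0,"ax":0,"ay":0,"az":0,"claw":0},{"tx":-0.1,"ty":0,"tz":0,"ax":0,"ay":0,"az":0,"claw":0},{"tx":0,"ty":0,"tz":0,"ax":0,"ay":0,"az":0,"claw":0},{"tx":0,"ty":0,"tz":0,"ax":0,"ay":0,"az":0,"claw":0}]}}

```text
time_s: 3.08
tcp_pos: [0.5659, -0.1974, 0.0731]
ee_rot: [[-0.973, -0.229, 0.0], [-0.229, 0.973, 0.0], [-0.0, 0.0, -1.0]]
wrist_force: [0.2, 0.1, 0.3]
gripper_width: 0.002
gripper_force: 0.0
```

```bash
python3 -c "
from h import *
st()"
```

```text
t 3.0833 box mm -45.2471669944274 -56.52810031205336 z 73.09553549005999 F xy 0.1770871307836824 0.09106339823227032 0.28535898304062446 w 0.0019240284340486487
```

Request:
{"method": "drive_tool", "body": {"rows": [{"tx":-0.1,"ty":0,"tz":0,"ax":0,"ay":0,"az":0,"claw":0},{"tx":-0.05,"ty":0,"tz":0,"ax":0,"ay":0,"az":0,"claw":0},{"tx":0,"ty":0,"tz":0,"ax":0,"ay":0,"az":0,"claw":0}]}}

```text
time_s: 3.33
tcp_pos: [0.5675, -0.1971, 0.073]
ee_rot: [[-0.973, -0.229, 0.0], [-0.229, 0.973, -0.0], [-0.0, -0.0, -1.0]]
wrist_force: [-0.6, 0.7, -0.2]
gripper_width: 0.009
gripper_force: 0.0
```

Request:
{"method": "drive_tool", "body": {"rows": [{"tx":-0.05,"ty":0,"tz":0,"ax":0,"ay":0,"az":0,"claw":0},{"tx":-0.05,"ty":0,"tz":0,"ax":0,"ay":0,"az":0,"claw":0},{"tx":0,"ty":0,"tz":0,"ax":0,"ay":0,"az":0,"claw":0}]}}

```text
time_s: 3.58
tcp_pos: [0.5684, -0.1969, 0.0731]
ee_rot: [[-0.973, -0.229, 0.0], [-0.229, 0.973, -0.0], [-0.0, -0.0, -1.0]]
wrist_force: [0.4, 0.2, 0.3]
gripper_width: 0.009
gripper_force: 0.0
```

Request:
{"method": "drive_tool", "body": {"rows": [{"tx":-0.05,"ty":0,"tz":0,"ax":0,"ay":0,"az":0,"claw":0},{"tx":-0.05,"ty":0,"tz":0,"ax":0,"ay":0,"az":0,"claw":0},{"tx":0,"ty":0,"tz":0,"ax":0,"ay":0,"az":0,"claw":0}]}}

```text
time_s: 3.83
tcp_pos: [0.5694, -0.1967, 0.073]
ee_rot: [[-0.973, -0.229, 0.0], [-0.229, 0.973, -0.0], [-0.0, -0.0, -1.0]]
wrist_force: [0.6, 0.1, -0.5]
gripper_width: 0.005
gripper_force: 0.0
```

Request:
{"method": "drive_tool", "body": {"rows": [{"tx":-0.05,"ty":0,"tz":0,"ax":0,"ay":0,"az":0,"claw":0},{"tx":0,"ty":0,"tz":0,"ax":0,"ay":0,"az":0,"claw":0}]}}

```text
time_s: 4.0
tcp_pos: [0.5699, -0.1965, 0.0731]
ee_rot: [[-0.973, -0.229, 0.0], [-0.229, 0.973, 0.0], [-0.0, -0.0, -1.0]]
wrist_force: [0.3, 0.5, -0.6]
gripper_width: 0.004
gripper_force: 0.0
```

```bash
python3 - <<'E'
from h import *
p,d=capture('side')
cv2.imwrite('pics/s2.png',cv2.resize(p[240:350,280:420,::-1],None,fx=5.5,fy=5.4,interpolation=2))
E
```

```text
(no output)
```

View pics/s2.png

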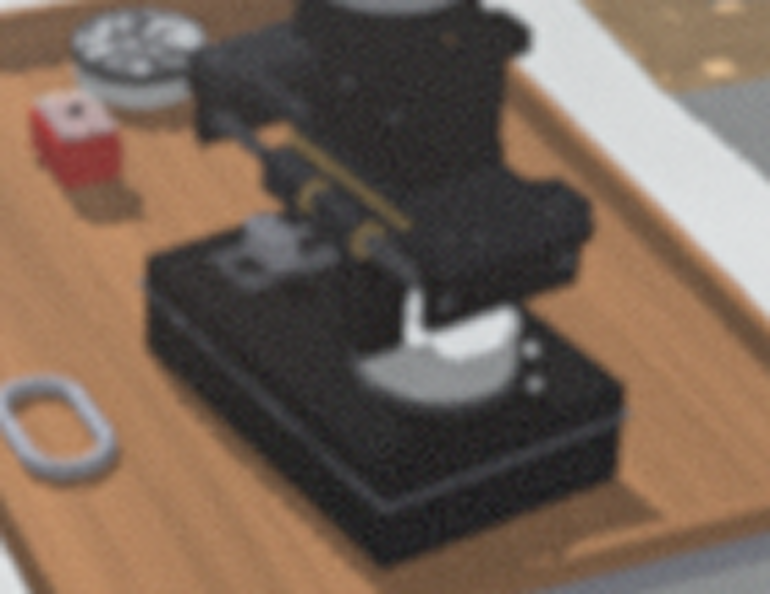

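```bash
python3 - <<'E'
from h import *
def pr(n,P):
    c=camera_params(n);q=c['intrinsics']@(c['R']@P+c['t']);return q[:2]/q[2]
s=st();R=s['ee_rot'];t=np.array(s['tcp_pos'])
f=lambda P:(pr('side',P)-[280,240])*[5.5,5.4]
print('tcp',f(t),'grasp',f(t+[0,0,.019]))
w=lambda x,y,z:np.r_[C+x*X+y*Y,z]
print('dial',f(w(0,-.0445,.09)),'near rim',f(w(-.034,-.0445,.09)),'left rim',f(w(0,-.0105,.09)),'catch',f(w(-.018,.062,.083)))
print('corners',[f(w(a,b,.063)) for a,b in((-.065,-.1),(.065,-.1),(-.065,.1))])
E
```

```text
t 4.05 box mm -41.22455646403192 -56.564629588246135 z 73.04117055713724 F xy 0.4180576886031405 0.4245211432036357 -0.37413234203682477 w 0.00792260792647855
tcp [372.3864 381.1865] grasp [374.0068 345.6206]
dial [436.1329 307.8163] near rim [371.7196 330.6836] left rim [391.3563 270.9639] catch [267.9923 220.0292]
corners [array([383.7405, 469.242 ]), array([629.1897, 375.988 ]), array([137.7084, 245.9032])]
```

```bash
python3 - <<'E'
from h import *
p,d=capture('side')
q=p[265:325,330:390,::-1]
q=(255*(q/255.)**.45).astype(np.uint8)
cv2.imwrite('pics/s3.png',cv2.resize(q,None,fx=10,fy=10,interpolation=0))
c=camera_params('side');K=c['intrinsics']
for v in range(280,316,3):
    r=[]
    for u in range(338,376,3):
        z=d[v,u];P=c['R'].T@(z*np.linalg.inv(K)@[u,v,1]-c['t']);e=P[:2]-C
        r.append('%4d,%4d,%3d'%(1000*e@X,1000*e@Y,1000*P[2]))
    print(v,' '.join(r))
E
```

```text
280  -81, -70,180  -80, -79,185  -77, -87,188  -69, -87,185  -62, -89,184  -68,-108,197  -73,-125,208  -67,-128,207  -61,-131,207  -57,-135,208  -50,-137,207  -43,-138,205  -38,-142,205
283  -80, -68,170  -79, -79,176  -77, -87,180  -73, -93,182  -61, -88,176  -53, -88,173  -77,-132,205  -69,-131,202  -68,-141,207  -61,-141,205  -57,-146,206  -51,-148,206  -46,-153,207
286    4,  52, 65  -80, -81,170  -77, -88,173  -77, -99,179  -74,-106,182  -50, -84,161  -81,-136,201  -81,-147,208  -74,-149,207  -68,-151,206  -61,-152,203  -51,-149,199  -43,-149,196
289   -3,  40, 65  -55, -46,133  -50, -51,134  -53, -66,144  -74,-107,175  -74,-117,181  -81,-137,195  -80,-146,199  -77,-152,202  -67,-150,197  -56,-147,191  -49,-148,190  -41,-148,187
292  -10,  29, 64   -2,  28, 62  -55, -57,131  -53, -67,136  -47, -70,136  -37, -68,131  -82,-140,189  -80,-147,192  -73,-148,190  -65,-149,188  -53,-144,181  -44,-142,177  -36,-142,174
295  -13,  24, 59  -10,  16, 63  -54, -57,122  -53, -68,128  -45, -69,126  -36, -67,122  -81,-139,180  -77,-144,182  -69,-144,179  -61,-144,176  -53,-144,173  -44,-143,16
[... 431 characters left out ...]
97  -53, -69,104  -43, -67, 99  -35, -67, 96  -24, -65, 91  -17, -67, 90  -10, -70, 89   -6, -76, 91    2, -75, 87    7, -81, 89   38, -54, 61
307  -43, -20, 61  -38, -24, 62  -34, -31, 65  -34, -43, 73  -35, -57, 81  -31, -63, 83  -24, -65, 82  -20, -72, 85  -15, -77, 86   -9, -80, 86    0, -80, 82   12, -75, 75   26, -69, 66
310  -50, -29, 61  -43, -32, 60  -40, -40, 64  -37, -48, 68  -34, -56, 72  -28, -60, 72  -26, -69, 77  -17, -69, 74  -13, -75, 75   -7, -78, 75   -1, -82, 75   12, -76, 67   22, -75, 62
313  -56, -38, 60  -51, -44, 62  -45, -48, 62  -39, -51, 62  -36, -59, 66  -31, -64, 67  -25, -68, 67  -18, -71, 66  -15, -79, 70   -7, -79, 67    0, -81, 66    7, -83, 64   14, -85, 63
```

View pics/s3.png

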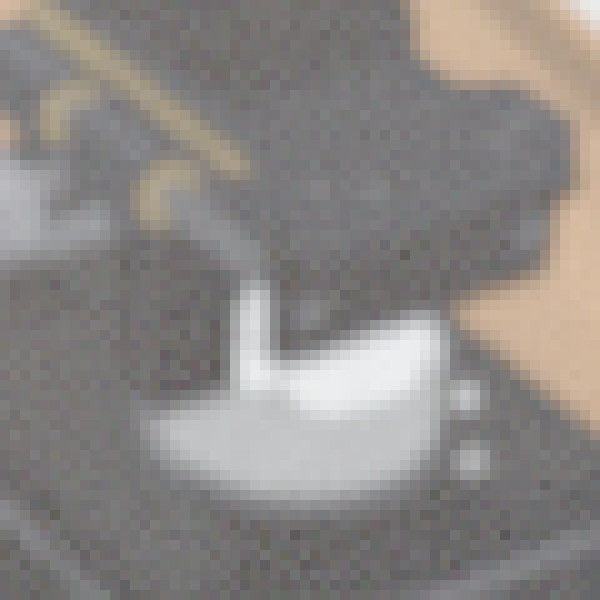

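The depth readings put the visible fingertip end at about z = 93 mm, roughly 20 mm higher than the reported TCP. The fingertips were therefore just above the dial rim. I'll back off, lower slowly while watching the force, and approach again.

Request:
{"method": "drive_tool", "body": {"rows": [{"tx":0.5,"ty":0,"tz":0,"ax":0,"ay":0,"az":0,"claw":0},{"tx":0.4,"ty":0,"tz":0,"ax":0,"ay":0,"az":0,"claw":0},{"tx":0,"ty":0,"tz":0.4,"ax":0,"ay":0,"az":0,"claw":0},{"tx":0,"ty":0,"tz":0.4,"ax":0,"ay":0,"az":0,"claw":0},{"tx":0,"ty":0,"tz":0,"ax":0,"ay":0,"az":0,"claw":0},{"tx":0,"ty":0,"tz":0,"ax":0,"ay":0,"az":0,"claw":0}]}}

```text
time_s: 4.6
tcp_pos: [0.5608, -0.1986, 0.0646]
ee_rot: [[-0.973, -0.229, -0.001], [-0.229, 0.973, 0.0], [0.001, 0.0, -1.0]]
wrist_force: [0.1, 0.1, 0.3]
gripper_width: 0.003
gripper_force: 0.0
```

Request:
{"method": "drive_tool", "body": {"rows": [{"tx":0,"ty":0,"tz":0.2,"ax":0,"ay":0,"az":0,"claw":0},{"tx":0,"ty":0,"tz":0.2,"ax":0,"ay":0,"az":0,"claw":0},{"tx":0,"ty":0,"tz":0,"ax":0,"ay":0,"az":0,"claw":0},{"tx":0,"ty":0,"tz":0,"ax":0,"ay":0,"az":0,"claw":0}]}}

```text
time_s: 4.93
tcp_pos: [0.561, -0.1986, 0.0609]
ee_rot: [[-0.973, -0.229, -0.0], [-0.229, 0.973, 0.0], [0.0, 0.0, -1.0]]
wrist_force: [-0.3, 0.7, -0.4]
gripper_width: 0.006
gripper_force: 0.0
```

```bash
cat >> h.py <<'E'
def tip(r=range(289,320,2)):
    p,d=capture('side');c=camera_params('side');K=c['intrinsics']
    for v in r:
        o=[]
        for u in range(338,356,3):
            z=d[v,u];P=c['R'].T@(z*np.linalg.inv(K)@[u,v,1]-c['t']);e=P[:2]-C
            o.append('%4d,%4d,%3d'%(1000*e@X,1000*e@Y,1000*P[2]))
        print(v,' '.join(o))
    return p
E
python3 -c "
from h import *
st();tip()"
```

```text
t 4.9333 box mm -50.31911191302821 -56.540674930726674 z 60.86836017977388 F xy -0.16787379299054742 0.7792046473080423 -0.3679456969922813 w 0.00554188935158816
289  -91, -85,168  -88, -92,171  -79, -92,168  -71, -91,165  -89,-127,192  -87,-135,195
291  -91, -86,163  -86, -90,164  -83, -98,167  -78,-101,168  -87,-124,184  -89,-138,192
293  -90, -85,157  -85, -89,157  -85, -99,164  -83,-108,168  -50, -75,137  -90,-139,189
295  -62, -44,117  -59, -52,121  -62, -69,132  -86,-113,166  -80,-115,166  -89,-139,183
297  -64, -48,115  -60, -53,117  -61, -67,125  -53, -68,123  -85,-124,168  -90,-141,179
299  -61, -44,106  -59, -53,110  -63, -70,122  -56, -72,121  -43, -66,113  -90,-140,174
301  -64, -48,103  -61, -56,107  -62, -70,116  -53, -69,112  -42, -66,106  -91,-142,170
303  -65, -49, 99  -65, -62,107  -57, -63,104  -52, -67,105  -44, -68,103  -90,-141,164
305  -63, -48, 92  -62, -58, 98  -59, -66,102  -48, -63, 96  -41, -64, 94  -89,-141,158
307  -62, -47, 85  -63, -60, 94  -60, -67, 97  -47, -62, 89  -42, -66, 90  -87,-138,151
309  -48, -27, 62  -61, -57, 86  -57, -64, 88  -52, -69, 90  -34, -56, 75  -28, -60, 75
311  -53, -33, 62  -46, -36, 61  -59, -66, 85  -39, -50, 67  -34, -56, 68  -30, -63, 72
313  -58, -42, 63  -51, -44, 62  -46, -49, 63  -40, -52, 63  -35, -58, 64  -30, -62, 65
315  -64, -50, 65  -55, -50, 61  -48, -53, 60  -43, -57, 61  -37, -61, 61  -33, -68, 64
317  -66, -54, 62  -57, -52, 58  -55, -62, 63  -48, -65, 62  -42, -68, 61  -36, -72, 62
319  -66, -53, 55  -65, -65, 63  -61, -71, 65  -51, -69, 60  -49, -78, 65  -39, -77, 60
```

That confirms it: the reported TCP is below lid level with no force, and the tip is at about z = 80 mm. I'll lower 8 mm more and re-approach.

Request:
{"method": "drive_tool", "body": {"rows": [{"tx":0,"ty":0,"tz":0.3,"ax":0,"ay":0,"az":0,"claw":0},{"tx":0,"ty":0,"tz":0.3,"ax":0,"ay":0,"az":0,"claw":0},{"tx":0,"ty":0,"tz":0.2,"ax":0,"ay":0,"az":0,"claw":0},{"tx":0,"ty":0,"tz":0,"ax":0,"ay":0,"az":0,"claw":0},{"tx":-0.2,"ty":0.1,"tz":0,"ax":0,"ay":0,"az":0,"claw":0},{"tx":-0.2,"ty":0.1,"tz":0,"ax":0,"ay":0,"az":0,"claw":0},{"tx":0,"ty":0,"tz":0,"ax":0,"ay":0,"az":0,"claw":0},{"tx":0,"ty":0,"tz":0,"ax":0,"ay":0,"az":0,"claw":0}]}}

```text
time_s: 5.65
tcp_pos: [0.5647, -0.1956, 0.0532]
ee_rot: [[-0.973, -0.229, 0.0], [-0.229, 0.973, -0.0], [-0.0, -0.0, -1.0]]
wrist_force: [0.5, -0.2, 0.6]
gripper_width: 0.0
gripper_force: 0.0
```

Request:
{"method": "drive_tool", "body": {"rows": [{"tx":-0.1,"ty":0,"tz":0,"ax":0,"ay":0,"az":0,"claw":0},{"tx":-0.05,"ty":0,"tz":0,"ax":0,"ay":0,"az":0,"claw":0},{"tx":0,"ty":0,"tz":0,"ax":0,"ay":0,"az":0,"claw":0}]}}

```text
time_s: 5.9
tcp_pos: [0.5659, -0.1954, 0.0531]
ee_rot: [[-0.973, -0.229, -0.0], [-0.229, 0.973, -0.0], [0.0, 0.0, -1.0]]
wrist_force: [0.9, -1.2, 0.4]
gripper_width: 0.006
gripper_force: 0.1
```

Request:
{"method": "drive_tool", "body": {"rows": [{"tx":-0.05,"ty":0,"tz":0,"ax":0,"ay":0,"az":0,"claw":0},{"tx":-0.05,"ty":0,"tz":0,"ax":0,"ay":0,"az":0,"claw":0},{"tx":0,"ty":0,"tz":0,"ax":0,"ay":0,"az":0,"claw":0}]}}

```text
time_s: 6.15
tcp_pos: [0.566, -0.1953, 0.053]
ee_rot: [[-0.974, -0.229, -0.002], [-0.229, 0.974, -0.0], [0.002, 0.0, -1.0]]
wrist_force: [-2.4, -0.2, 1.1]
gripper_width: 0.001
gripper_force: 1.3
```

Request:
{"method": "drive_tool", "body": {"rows": [{"tx":-0.05,"ty":0,"tz":0,"ax":0,"ay":0,"az":0,"claw":0},{"tx":-0.05,"ty":0,"tz":0,"ax":0,"ay":0,"az":0,"claw":0},{"tx":-0.05,"ty":0,"tz":0,"ax":0,"ay":0,"az":0,"claw":0},{"tx":0,"ty":0,"tz":0,"ax":0,"ay":0,"az":0,"claw":0}]}}

```text
time_s: 6.48
tcp_pos: [0.5661, -0.1952, 0.0529]
ee_rot: [[-0.974, -0.228, -0.005], [-0.228, 0.974, -0.0], [0.005, 0.001, -1.0]]
wrist_force: [-5.7, -1.6, 4.8]
gripper_width: 0.01
gripper_force: 3.2
```

```bash
python3 -c "
from h import *
st()"
```

```text
t 6.4833 box mm -44.591605933055995 -54.44382695595043 z 52.935676919647314 F xy -5.916298393609023 -0.24870130657222003 4.823047787085801 w 0.009648219577913232
```

Request:
{"method": "drive_tool", "body": {"rows": [{"tx":-0.05,"ty":0.1,"tz":0,"ax":0,"ay":0,"az":0,"claw":0},{"tx":0,"ty":0.1,"tz":0,"ax":0,"ay":0,"az":0,"claw":0},{"tx":0,"ty":0.1,"tz":0,"ax":0,"ay":0,"az":0,"claw":0},{"tx":0,"ty":0.1,"tz":0,"ax":0,"ay":0,"az":0,"claw":0},{"tx":0,"ty":0.1,"tz":0,"ax":0,"ay":0,"az":0,"claw":0},{"tx":0,"ty":0.1,"tz":0,"ax":0,"ay":0,"az":0,"claw":0}]}}

```text
time_s: 6.98
tcp_pos: [0.5652, -0.1897, 0.053]
ee_rot: [[-0.974, -0.228, -0.005], [-0.228, 0.974, -0.001], [0.005, 0.001, -1.0]]
wrist_force: [-5.8, -2.3, 4.8]
gripper_width: 0.007
gripper_force: 3.1
```

```bash
python3 -c "
from h import *
st();p,d=capture('side')
q=(255*(p[265:325,330:390,::-1]/255.)**.6).astype(np.uint8)
cv2.imwrite('pics/s4.png',cv2.resize(q,None,fx=10,fy=10,interpolation=2))"
```

```text
t 6.9833 box mm -44.13964960315423 -48.85421363905788 z 52.97857364628749 F xy -6.1804063608836595 -0.8976189428078156 4.7616059545182505 w 0.006534098083223135
```

Request:
{"method": "drive_tool", "body": {"rows": [{"tx":-0.02,"ty":0.1,"tz":0,"ax":0,"ay":0,"az":0,"claw":0},{"tx":0,"ty":0.1,"tz":0,"ax":0,"ay":0,"az":0,"claw":0},{"tx":0,"ty":0.1,"tz":0,"ax":0,"ay":0,"az":0,"claw":0},{"tx":0,"ty":0.1,"tz":0,"ax":0,"ay":0,"az":0,"claw":0}]}}

```text
time_s: 7.37
tcp_pos: [0.5643, -0.1859, 0.0529]
ee_rot: [[-0.974, -0.228, -0.005], [-0.228, 0.974, -0.001], [0.005, 0.0, -1.0]]
wrist_force: [-6.2, -3.9, 2.9]
gripper_width: 0.0
gripper_force: 3.5
```

Request:
{"method": "drive_tool", "body": {"rows": [{"tx":0,"ty":0.1,"tz":0,"ax":0,"ay":0,"az":0,"claw":0},{"tx":0,"ty":0.1,"tz":0,"ax":0,"ay":0,"az":0,"claw":0},{"tx":0,"ty":0.1,"tz":0,"ax":0,"ay":0,"az":0,"claw":0},{"tx":0,"ty":0.1,"tz":0,"ax":0,"ay":0,"az":0,"claw":0}]}}

```text
time_s: 7.7
tcp_pos: [0.5629, -0.1817, 0.0528]
ee_rot: [[-0.974, -0.228, -0.006], [-0.228, 0.974, -0.0], [0.006, 0.001, -1.0]]
wrist_force: [-7.4, -2.8, 4.2]
gripper_width: 0.003
gripper_force: 3.6
```

```bash
python3 -c "
from h import *
st();p,d=capture('side')
q=(255*(p[265:325,330:390,::-1]/255.)**.6).astype(np.uint8)
q=np.hstack([cv2.imread('pics/s4.png'),cv2.resize(q,None,fx=10,fy=10,interpolation=2)])
cv2.imwrite('pics/s5.png',cv2.resize(q,(800,400)))"
```

```text
t 7.7 box mm -44.5386021217272 -40.57726396554502 z 52.81367663724342 F xy -7.850532281415355 -1.0418954004289918 4.217214063804179 w 0.0031824219723941382
```

View pics/s5.png

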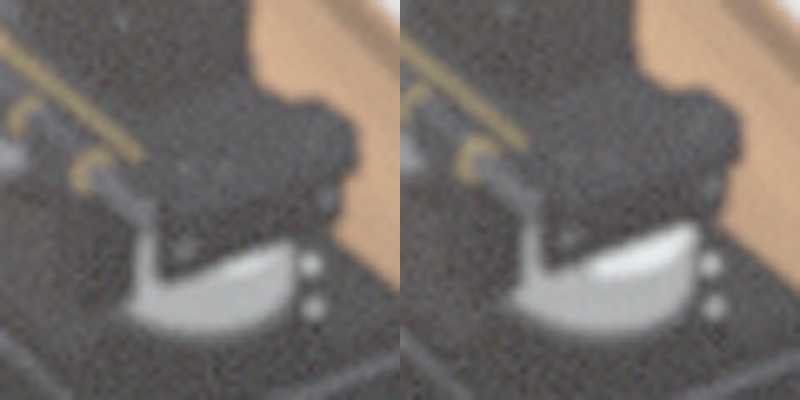

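The pointer is hidden behind the gripper. I'll finish the 18 mm tangential stroke, release radially, and then check from above.

Request:
{"method": "drive_tool", "body": {"rows": [{"tx":0,"ty":0.1,"tz":0,"ax":0,"ay":0,"az":0,"claw":0},{"tx":0,"ty":0.1,"tz":0,"ax":0,"ay":0,"az":0,"claw":0},{"tx":0,"ty":0.1,"tz":0,"ax":0,"ay":0,"az":0,"claw":0},{"tx":0,"ty":0.1,"tz":0,"ax":0,"ay":0,"az":0,"claw":0},{"tx":0,"ty":0,"tz":0,"ax":0,"ay":0,"az":0,"claw":0},{"tx":0,"ty":0,"tz":0,"ax":0,"ay":0,"az":0,"claw":0}]}}

```text
time_s: 8.25
tcp_pos: [0.5621, -0.1771, 0.0528]
ee_rot: [[-0.974, -0.228, -0.006], [-0.228, 0.974, 0.001], [0.006, 0.002, -1.0]]
wrist_force: [-6.7, -0.9, 4.0]
gripper_width: 0.001
gripper_force: 3.3
```

Request:
{"method": "drive_tool", "body": {"rows": [{"tx":0.5,"ty":0,"tz":0,"ax":0,"ay":0,"az":0,"claw":0},{"tx":1.0,"ty":0,"tz":0,"ax":0,"ay":0,"az":0,"claw":0},{"tx":0,"ty":0,"tz":-3.0,"ax":0,"ay":0,"az":0,"claw":0},{"tx":0,"ty":0,"tz":-4.0,"ax":0,"ay":0,"az":0,"claw":0},{"tx":0,"ty":0,"tz":-4.0,"ax":0,"ay":0,"az":0,"claw":0},{"tx":3.0,"ty":2.5,"tz":-2.0,"ax":0,"ay":0,"az":0,"claw":0},{"tx":3.0,"ty":2.5,"tz":-2.0,"ax":0,"ay":0,"az":0,"claw":0},{"tx":3.0,"ty":2.5,"tz":0,"ax":0,"ay":0,"az":0,"claw":0},{"tx":3.0,"ty":2.5,"tz":0,"ax":0,"ay":0,"az":0,"claw":0},{"tx":0,"ty":0,"tz":0,"ax":0,"ay":0,"az":0,"claw":0}]}}

```text
time_s: 9.08
tcp_pos: [0.4076, -0.1109, 0.2008]
ee_rot: [[-0.973, -0.229, -0.001], [-0.229, 0.973, 0.003], [0.0, 0.003, -1.0]]
wrist_force: [0.3, 0.0, -0.4]
gripper_width: 0.009
gripper_force: 0.0
```

```bash
python3 -c "
from h import *
st();p,d=capture('top')
cv2.imwrite('pics/t2.png',cv2.resize(p[165:265,325:447,::-1],None,fx=6,fy=6,interpolation=2))"
```

```text
t 9.0833 box mm -179.5001741222562 63.91180815203971 z 200.82439360317065 F xy 0.29096507891623663 -0.04664356244184923 -0.36955536193422095 w 0.00897118519764019
```

View pics/t2.png

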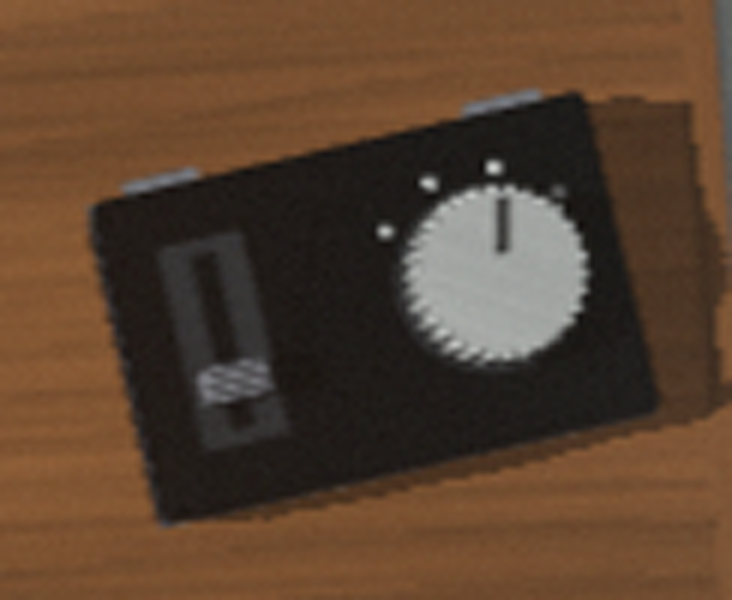

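The pointer now sits at the third pip, one click clockwise, and the catch hasn't moved. Next is the catch.

Request:
{"method": "drive_tool", "body": {"rows": [{"tx":-3.3,"ty":-0.2,"tz":0,"ax":0,"ay":0,"az":0,"claw":0},{"tx":-3.3,"ty":0,"tz":0,"ax":0,"ay":0,"az":0,"claw":0},{"tx":-3.3,"ty":0,"tz":0,"ax":0,"ay":0,"az":0,"claw":0},{"tx":-3.3,"ty":0,"tz":0,"ax":0,"ay":0,"az":0,"claw":0},{"tx":0,"ty":0,"tz":4.0,"ax":0,"ay":0,"az":0,"claw":0},{"tx":0,"ty":0,"tz":4.0,"ax":0,"ay":0,"az":0,"claw":0},{"tx":0,"ty":0,"tz":3.0,"ax":0,"ay":0,"az":0,"claw":0},{"tx":0,"ty":0,"tz":2.0,"ax":0,"ay":0,"az":0,"claw":0},{"tx":0,"ty":0,"tz":1.5,"ax":0,"ay":0,"az":0,"claw":0},{"tx":0,"ty":0,"tz":0,"ax":0,"ay":0,"az":0,"claw":0}]}}

```text
time_s: 9.97
tcp_pos: [0.5415, -0.0845, 0.0521]
ee_rot: [[-0.974, -0.228, -0.006], [-0.228, 0.974, -0.0], [0.006, 0.001, -1.0]]
wrist_force: [-0.3, -0.7, 0.2]
gripper_width: 0.005
gripper_force: 0.0
```

```bash
python3 -c "
from h import *
st()"
```

```text
t 9.9667 box mm -43.156565958505716 58.91647633978384 z 52.10993262498475 F xy -0.4581470270943868 -0.6368340402029349 0.20988247581293012 w 0.004701155138938727
```

Request:
{"method": "drive_tool", "body": {"rows": [{"tx":0,"ty":0.25,"tz":0,"ax":0,"ay":0,"az":0,"claw":0},{"tx":-0.4,"ty":0,"tz":0,"ax":0,"ay":0,"az":0,"claw":0},{"tx":-0.4,"ty":0,"tz":0,"ax":0,"ay":0,"az":0,"claw":0},{"tx":-0.4,"ty":0,"tz":0,"ax":0,"ay":0,"az":0,"claw":0},{"tx":-0.4,"ty":0,"tz":0,"ax":0,"ay":0,"az":0,"claw":0},{"tx":-0.4,"ty":0,"tz":0,"ax":0,"ay":0,"az":0,"claw":0},{"tx":-0.4,"ty":0,"tz":0,"ax":0,"ay":0,"az":0,"claw":0},{"tx":-0.4,"ty":0,"tz":0,"ax":0,"ay":0,"az":0,"claw":0}]}}

```text
time_s: 10.63
tcp_pos: [0.5703, -0.0753, 0.0563]
ee_rot: [[-0.973, -0.229, 0.0], [-0.229, 0.973, 0.0], [-0.0, -0.0, -1.0]]
wrist_force: [-2.1, -1.2, 1.4]
gripper_width: 0.002
gripper_force: 0.8
```

Request:
{"method": "drive_tool", "body": {"rows": [{"tx":-0.3,"ty":0,"tz":0,"ax":0,"ay":0,"az":0,"claw":0},{"tx":-0.3,"ty":0,"tz":0,"ax":0,"ay":0,"az":0,"claw":0},{"tx":-0.3,"ty":0,"tz":0,"ax":0,"ay":0,"az":0,"claw":0},{"tx":0,"ty":0,"tz":0,"ax":0,"ay":0,"az":0,"claw":0}]}}

```text
time_s: 10.97
tcp_pos: [0.5794, -0.0731, 0.056]
ee_rot: [[-0.973, -0.229, 0.001], [-0.229, 0.973, 0.0], [-0.001, -0.0, -1.0]]
wrist_force: [0.3, 0.2, -0.3]
gripper_width: 0.007
gripper_force: 0.0
```

```bash
python3 -c "
from h import *
st()"
```

```text
t 10.9667 box mm -3.667500519799632 61.383064434235855 z 55.95516371280803 F xy 0.2855132741917127 0.08729341251473782 -0.25013502251067077 w 0.006585650567115476
```

Request:
{"method": "drive_tool", "body": {"rows": [{"tx":-0.2,"ty":0,"tz":0,"ax":0,"ay":0,"az":0,"claw":0},{"tx":-0.2,"ty":0,"tz":0,"ax":0,"ay":0,"az":0,"claw":0},{"tx":-0.1,"ty":0,"tz":0,"ax":0,"ay":0,"az":0,"claw":0},{"tx":0,"ty":0,"tz":0,"ax":0,"ay":0,"az":0,"claw":0}]}}

```text
time_s: 11.3
tcp_pos: [0.5835, -0.0721, 0.0559]
ee_rot: [[-0.973, -0.229, -0.0], [-0.229, 0.973, 0.0], [-0.0, 0.0, -1.0]]
wrist_force: [-1.1, 0.2, 0.7]
gripper_width: 0.004
gripper_force: 0.5
```

Request:
{"method": "drive_tool", "body": {"rows": [{"tx":-0.1,"ty":0,"tz":0,"ax":0,"ay":0,"az":0,"claw":0},{"tx":-0.1,"ty":0,"tz":0,"ax":0,"ay":0,"az":0,"claw":0},{"tx":0,"ty":0,"tz":0,"ax":0,"ay":0,"az":0,"claw":0}]}}

```text
time_s: 11.55
tcp_pos: [0.585, -0.0717, 0.0559]
ee_rot: [[-0.973, -0.229, -0.001], [-0.229, 0.973, -0.0], [0.001, 0.0, -1.0]]
wrist_force: [-2.2, -0.0, 1.2]
gripper_width: 0.002
gripper_force: 1.0
```

Request:
{"method": "drive_tool", "body": {"rows": [{"tx":-0.1,"ty":0,"tz":0,"ax":0,"ay":0,"az":0,"claw":0},{"tx":-0.1,"ty":0,"tz":0,"ax":0,"ay":0,"az":0,"claw":0},{"tx":0,"ty":0,"tz":0,"ax":0,"ay":0,"az":0,"claw":0}]}}

```text
time_s: 11.8
tcp_pos: [0.5851, -0.0717, 0.0559]
ee_rot: [[-0.974, -0.228, -0.005], [-0.228, 0.974, -0.001], [0.005, 0.001, -1.0]]
wrist_force: [-6.0, -0.7, 4.3]
gripper_width: 0.006
gripper_force: 3.1
```

Request:
{"method": "drive_tool", "body": {"rows": [{"tx":-0.1,"ty":0,"tz":0,"ax":0,"ay":0,"az":0,"claw":0},{"tx":-0.1,"ty":0,"tz":0,"ax":0,"ay":0,"az":0,"claw":0},{"tx":0,"ty":0,"tz":0,"ax":0,"ay":0,"az":0,"claw":0}]}}

```text
time_s: 12.05
tcp_pos: [0.5851, -0.0717, 0.0558]
ee_rot: [[-0.974, -0.228, -0.009], [-0.228, 0.974, -0.001], [0.009, 0.001, -1.0]]
wrist_force: [-10.2, -1.4, 7.2]
gripper_width: 0.004
gripper_force: 4.8
```

At the end stop: the position no longer changes and the force is climbing. I'll hold, back off, retreat and check.

Request:
{"method": "drive_tool", "body": {"rows": [{"tx":0,"ty":0,"tz":0,"ax":0,"ay":0,"az":0,"claw":0},{"tx":0,"ty":0,"tz":0,"ax":0,"ay":0,"az":0,"claw":0},{"tx":0.8,"ty":0,"tz":0,"ax":0,"ay":0,"az":0,"claw":0},{"tx":1.0,"ty":0,"tz":0,"ax":0,"ay":0,"az":0,"claw":0},{"tx":0,"ty":0,"tz":-4.0,"ax":0,"ay":0,"az":0,"claw":0},{"tx":0,"ty":0,"tz":-4.0,"ax":0,"ay":0,"az":0,"claw":0},{"tx":0,"ty":0,"tz":-4.0,"ax":0,"ay":0,"az":0,"claw":0},{"tx":3.5,"ty":0,"tz":-2.0,"ax":0,"ay":0,"az":0,"claw":0},{"tx":3.5,"ty":0,"tz":0,"ax":0,"ay":0,"az":0,"claw":0},{"tx":3.5,"ty":0,"tz":0,"ax":0,"ay":0,"az":0,"claw":0}]}}

```text
time_s: 12.88
tcp_pos: [0.47, -0.0988, 0.1978]
ee_rot: [[-0.973, -0.229, 0.007], [-0.229, 0.973, 0.001], [-0.007, -0.001, -1.0]]
wrist_force: [-0.8, -0.4, -0.1]
gripper_width: 0.006
gripper_force: 0.0
```

Request:
{"method": "drive_tool", "body": {"rows": [{"tx":3.5,"ty":0,"tz":0,"ax":0,"ay":0,"az":0,"claw":0},{"tx":0,"ty":0,"tz":0,"ax":0,"ay":0,"az":0,"claw":0},{"tx":0,"ty":0,"tz":0,"ax":0,"ay":0,"az":0,"claw":0},{"tx":0,"ty":0,"tz":0,"ax":0,"ay":0,"az":0,"claw":0}]}}

```text
time_s: 13.22
tcp_pos: [0.4364, -0.1069, 0.1968]
ee_rot: [[-0.973, -0.229, 0.004], [-0.229, 0.973, 0.0], [-0.003, -0.001, -1.0]]
wrist_force: [0.9, -0.3, -0.8]
gripper_width: 0.006
gripper_force: 0.0
```

```bash
python3 -c "
from h import *
st();p,d=capture('top')
cv2.imwrite('pics/t3.png',cv2.resize(p[130:310,210:460,::-1],None,fx=3.2,fy=3.2,interpolation=2))"
```

```text
t 13.2167 box mm -150.4918292045609 61.21147843791363 z 196.79153993448173 F xy 0.8442409792252484 -0.5289943995885359 -0.8109594241611023 w 0.005708389541653705
```

View pics/t3.png

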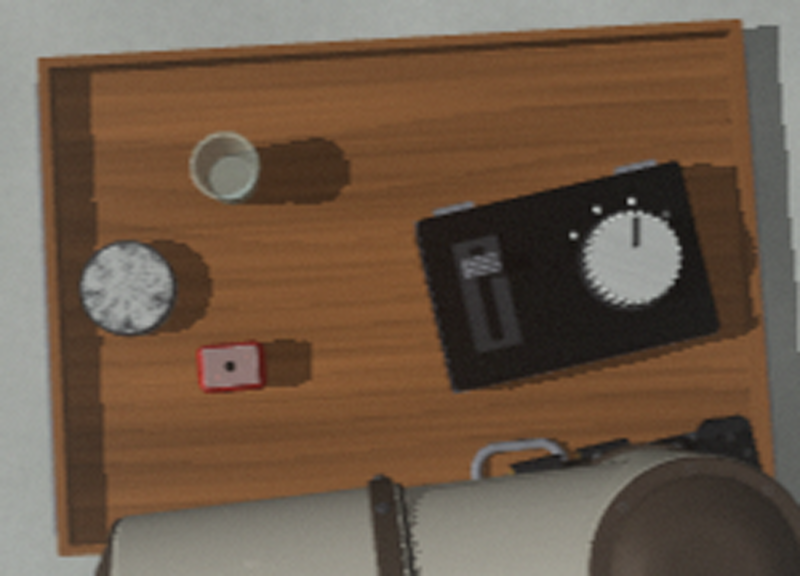

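```bash
python3 -c "
from station import *
print(finish_job())"
```

```text
the job is handed in; nothing more can be done
None
```

I handed the job in with the dial one click clockwise and the catch pushed to its far stop; the last top view showed both, with nothing else in the tray seen to move, but the verdict was not reported.

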